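# Buy a dose of softener at the laundry's self-service pump

## Task

Buy a dose of softener: on the sloping payment terminal press and let go the middle one of the three round keys, then press and let go the wide bar key below them, pressing no other key. Stand the empty steel cup upright on the drip tray right under the spout of the pump canister, setting it down gently, and only after the payment and with the cup in place press the pump cap all the way down and let it come right back up. Leave the can, the carton and the tub where they stand.

Things in the scene. Friction and masses are not known exactly. Their poses are not given: they have to be found in the camera images.
- station: Fixed station. Origin: on the counter, on the axis of the upright white canister (84 mm diameter, shoulder at 165 mm, collar to 198 mm). The spout overhangs towards its -x. A steel drip tray 6 mm thick and 90 mm wide runs from x = -140 to +75 mm under canister and spout; a post 155 mm high stands at x = +55 mm. Place and yaw vary; it may stand on either side.
- tray (a point): Middle of the round grille on the drip tray, straight below the spout, on the tray's top face (6 mm above the counter): where the middle of the cup's foot belongs. 95 mm from the canister's axis, so 53 mm from its side.
- spout_tip (a point): Lower end of the pump's spout, at 192 mm above the counter with the pump up, 95 mm from the canister's axis. The spout is a white tube 12 mm thick that runs level from the pump cap at about 225 mm height, then bends down. It moves down with the cap.
- cap_top (a point): Centre of the flat round top of the pump cap, white, 42 mm in diameter, 236 mm above the counter on the canister's axis with the pump up. Pressed straight down.
- pump (a joint): Stroke of the pump cap (with spout): 0 up, 0.018 m all the way down. A spring returns it: about 4 N to start it, 12 N at the bottom.
- terminal: Fixed white payment terminal: pedestal 100 x 130 mm, 75 mm high, and on it a head slab 170 x 160 x 30 mm whose face slopes 35 degrees, from 58 mm high at the low front (-x) edge to 156 mm at the back; dark screen on its upper part. Origin: on the counter below the head's middle; x to the high back, y left as seen from the front. Place and yaw vary; it may stand on either side.
- key_mid_top (a point): Centre of the top of the middle one of the three round steel keys (24 mm in diameter, 46 mm apart in a level row, tops 8 mm above the sloping face). The point's z axis is the outward normal of the face, its x axis runs up the slope, its y axis along the row.
- key_mid (a joint): Travel of the middle round key into the face: 0 out, 0.005 m fully in. Spring: 1.5 N to start, 4 N fully in; it springs back.
- key_bar_top (a point): Centre of the top of the wide steel bar key (70 mm along the row, 20 mm up the slope, top 8 mm above the face), 52 mm down the slope from the middle round key. Axes as for the round key.
- key_bar (a joint): Travel of the bar key: 0 out, 0.005 m fully in. Spring: 1.5 N to start, 4 N fully in; it springs back.
- key_left (a joint): Travel of the left round key (not to be pressed): 0 out, 0.005 m in.
- key_right (a joint): Travel of the right round key (not to be pressed): 0 out, 0.005 m in.
- cup: Loose empty steel cup, 80 mm high, 55 mm in diameter at the rim and 51 mm at the foot, wall 2.5 mm, 55 to 115 g. It stands upright, mouth up. Origin: centre of its underside, z up its axis.
- can: Loose aluminium can, 54 mm in diameter, 150 mm high, a bystander standing between the station and the terminal. Origin: centre of its underside.
- sheets: Loose cardboard carton lying flat, 120 x 80 x 40 mm, a bystander. Origin: centre of its underside.
- tub: Loose low white tub with a lid, 68 mm in diameter, 55 mm high, a bystander. Origin: centre of its underside.
There are look-alikes about, which are no part of the job. Leave any black or blue look-alike of the cup alone.

How it is judged:
On the way, in this order (a step that is already met when the one before it is completed fails the run):
1. the middle round key is pressed in (3.5 mm or more) while the bar key is out (value of joint key_mid above 0.0035 m and value of joint key_bar below 0.0015 m), for 0.05 s.
2. then, the round key being out again, the bar key is pressed in (3.5 mm or more) (value of joint key_bar above 0.0035 m and value of joint key_mid below 0.0015 m), for 0.05 s.
3. then the pump cap is pressed down 15 mm or more with the cup under the spout (axis within 20 mm) and the keys out (value of joint pump above 0.015 m and horizontal distance between cup and spout_tip below 0.02 m and value of joint each of key_bar, key_mid below 0.0015 m), for 0.05 s.
4. the pump cap has come back up (within 3 mm) (value of joint pump below 0.003 m), for 0.1 s.
At the end, for the whole second after the job is handed in: The cup stands upright and still on the drip tray with its axis within 20 mm of the spout's tip, the pump cap is up (within 3 mm) and both keys are out (within 1.5 mm) (horizontal distance between cup and spout_tip below 0.02 m and z of cup in the frame of tray between -0.003 and 0.003 m and angle between cup's own z axis and vertical below 0.06 rad and linear speed of cup below 0.02 m/s and value of joint pump below 0.003 m and value of joint each of key_mid, key_bar below 0.0015 m); the robot touches nothing.
It fails at once if another round key is pressed in by more than 2.5 mm (value of joint any of key_left, key_right above 0.0025 m).
It fails at once if the pump is worked (more than 8 mm) without the cup under the spout (axis more than 25 mm off) (value of joint pump above 0.008 m and horizontal distance between cup and spout_tip above 0.025 m).
It fails at once if the cup is dropped or thrown (faster than 0.7 m/s with no finger on it) (linear speed of cup above 0.7 m/s and contact force between the fingers and cup below 0.01 N).
It fails at once if the can, the carton or the tub is moved by more than 20 mm (distance of any of can, sheets, tub from where it was at the start of the episode above 0.02 m).
It also fails if it takes over 72 s, if anything falls off the work surface, if the arm or the gripper's body presses on something with over 40 N, if the wrist force passes 120 N, or if a joint passes its speed limit or range.

## Robot

A 6-joint arm with a two-finger parallel gripper is mounted at the origin on the work surface. World frame = base frame: x ahead of the robot, y to its left, z up, the work surface at z = 0. Lengths are in m, angles in rad, forces in N, time in s.
With the tool pointing down it reaches from about 0.425 to 0.925 m from the base axis. Payload 12.5 kg.
Tool frame: the origin (TCP) lies midway between the tips of the shut fingers; the grasp point (between the pads) lies 19 mm behind it (manip.pinch_z is the distance from the TCP to the grasp point, in m); z points along the fingers, y is the line along which they close (so a half turn about z gives the same grasp; the last joint's range is limited). The gripper opens to 85 mm and grips with 20 to 120 N. Pads are 22 mm wide; open, the fingers measure 114 mm over their backs; the gripper's body (76 mm by 85 mm) begins 54 mm behind the grasp point. The pads swing forward as they close: fully open they stand 13 mm farther back than shut.
Start: joints at [-1.342, 0.491, 1.559, -0, 1.092, -0.106], TCP at [0.205, -0.59, 0.231] pointing down, gripper open.
Joint ranges: [-3.1, 3.1], [-0.84, 2.19], [0.05, 2.79], [-1.13, 4.28], [0.06, 2.93], [-2.69, 2.69]. Speed limits (rad/s): [2.22, 2.22, 2.79, 3.14, 3.14, 3.14].

## Interface

Orientations are given as a rotation vector (axis times angle).
In Python, from station import manip gives the robot as it stands. The module is installed in compiled form; this text tells all that it offers.
- The arm moves only by the tool move_arm, never from a script. Its argument "rows" is a list of rows, each a list of 3 entries, a list of its own where there are three numbers: the shift along the tool's x, y, z in units of 50 cm (1.0 is 50 cm), then the turn about the tool's z in units of pi/2 rad (1.0 is pi/2 rad), then the finger opening in mm, from 0 to 85.4. In form: [[[x, y, z], turn, fingers], ...]. A call has 1 to 12 rows; each row is the pose to reach, as a shift and turn from the pose commanded when the call began, along the tool's axes at that moment; what a row does not reach only later rows make up. A row lasts 1/10 s, in which the tool goes at most 50 mm and 8.59 degrees, less where a joint would pass 70% of its speed; a pose out of reach is approached as far as the arm can. A call with a number of a shift or a turn outside -1 to 1 is refused whole. A call with a gripper value outside its range is refused whole. The fingers move at their own pace and stop on an object; the grip force is fixed at half the most. Time passes only in rows, so rows that repeat a pose let the fingers close. It gives the time, the measured TCP pose, the force, the opening and the grip force at its end, in the units of the state.
- manip.get_state(): the state, without advancing time (a new reading comes with each control period).
- manip.capture(name): name is "side" or "top"; returns a dict with "pixels" (384x512x3 uint8, red, green, blue), "mtx" (3x3 intrinsics, pixels), "cam_to_world" (4x4, takes a point from camera to world coordinates). Camera axes: x right, y down, z forward; pixel columns grow to the right and rows downward; lengths in m; the calibration is good to about 2 mm. A picture is of the moment at which its call begins. There is no depth.
- manip.hand_in(): hands the job in; it is judged then, once.
The state is a dict: "t": time; "joint_positions": joint angles; "qd": joint speeds; "effort": joint torques, N m; "ee_pos": TCP position; "orientation": TCP orientation; "contact_force": force on the tool from outside, world axes, zero at the start; "ft_torque": the same for the moment, N m; "gripper_width": finger opening in m; "gripper_force": force on a finger pad.
Only numpy, scipy, OpenCV 4.12 (cv2) and the standard library are available. Lean on these libraries where they do the work, as an engineer would, in place of code of your own. Each camera call takes 0.05 s, during which the arm holds its last target. There are 200 camera calls.

## Working session

There is one attempt and no reset: what is moved stays moved. The work goes in short steps, Python scripts to look and compute and a tool call to move; the robot and the scene stay as the last step left them, time stands still between calls to the robot, and variables do not carry over. Pictures are saved under pics/ and viewed, at most 10 in all, crops included, and the job is handed in when it is done.

Besides the shell and the picture viewer there is one more tool, called after ">>>" as name([rows], argument=value, ...), one row to a line, values as JSON. move_arm: Moves the arm, as the interface text tells. Its arguments: {"type":"object","properties":{"rows":{"type":"array"}},"required":["rows"]}

```bash
mkdir -p pics; python3 - <<'E'
from station import manip
import cv2,numpy as np,pickle
d={}
for n in("side","top"):
    c=manip.capture(n);d[n]=c
    cv2.imwrite(f"pics/{n}0.png",cv2.resize(c["pixels"][:,:,::-1],(800,600),interpolation=cv2.INTER_CUBIC))
    print(n,np.round(c["mtx"],1).tolist(),np.round(c["cam_to_world"],3).tolist())
pickle.dump(d,open("c0.pkl","wb"))
print(manip.get_state(),manip.pinch_z)
E
```

```text
side [[496.6, 0.0, 254.0], [0.0, 496.6, 192.9], [0.0, 0.0, 1.0]] [[-0.839, -0.388, 0.381, -0.066], [-0.543, 0.621, -0.565, 0.892], [-0.017, -0.681, -0.732, 1.347], [0.0, 0.0, 0.0, 1.0]]
top [[396.0, 0.0, 257.8], [0.0, 396.0, 184.4], [0.0, 0.0, 1.0]] [[-0.024, -0.995, 0.097, 0.413], [-1.0, 0.022, -0.017, 0.018], [0.015, -0.097, -0.995, 1.37], [0.0, 0.0, 0.0, 1.0]]
{'t': 0.1, 'joint_positions': array([-1.34163243e+00,  4.91475138e-01,  1.55939374e+00, -1.85524001e-05,
        1.09171505e+00, -1.05586665e-01]), 'qd': array([-0.0001396 , -0.0018279 , -0.0011905 , -0.00100934,  0.00110095,
       -0.00186366]), 'effort': array([ 2.47999538e-03, -6.19447446e+01, -2.62026268e+01, -6.15281556e-05,
        2.90090051e-03, -7.51489324e-06]), 'ee_pos': array([ 0.2053118 , -0.59009723,  0.23079938]), 'orientation': array([-3.09671344e+00, -5.23221873e-01,  1.21916610e-04]), 'contact_force': array([ 1.28815919,  0.16554256, -0.21576909]), 'ft_torque': array([ 0.01890819, -0.00779499,  0.03880089]), 'gripper_force': 0.0, 'gripper_width': 0.08537187704315075} 0.0187
```

View pics/side0.png

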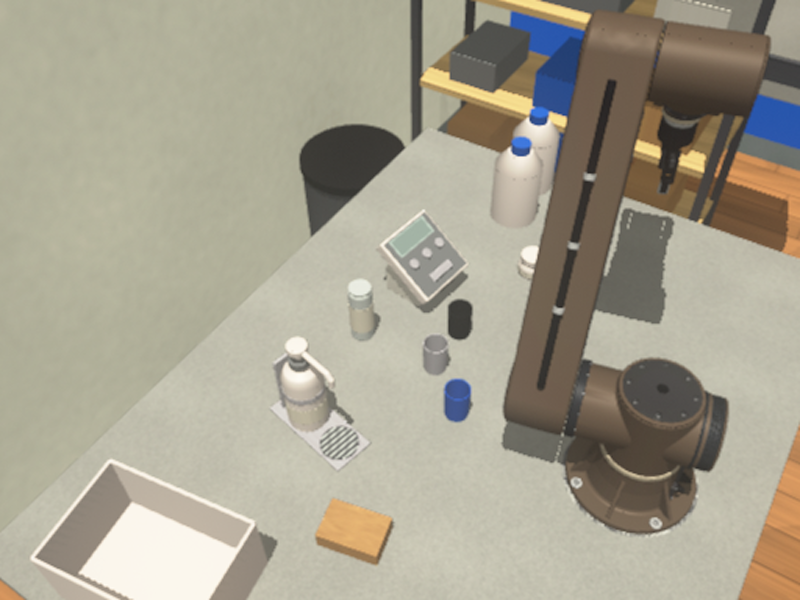

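View pics/top0.png

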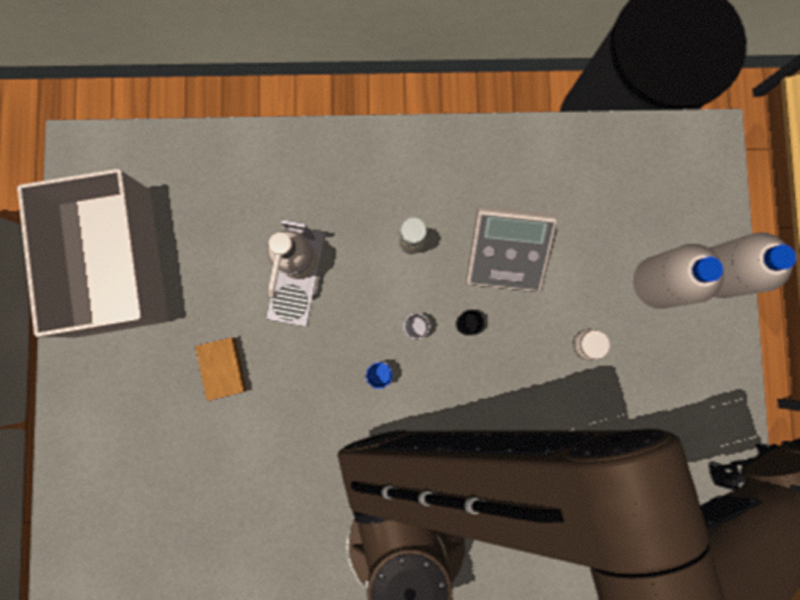

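The candidates for the cup in the top picture are steel grey (419,326), black (470,321) and blue (379,375). I choose the grey one; side view shows it at (435,355). Station: cap (280,245), grille (291,302). Terminal: keys (488..534,253), bar (507,275). Now close crops.

```bash
python3 - <<'E'
import cv2,pickle
d=pickle.load(open("c0.pkl","rb"))
t=d["top"]["pixels"][125:245,165:365,::-1]; cv2.imwrite("pics/tc.png",cv2.resize(t,None,fx=4,fy=4,interpolation=cv2.INTER_CUBIC))
s=d["side"]["pixels"][130:305,165:310,::-1]; cv2.imwrite("pics/sc.png",cv2.resize(s,None,fx=3.4,fy=3.4,interpolation=cv2.INTER_CUBIC))
E
```

```text
(no output)
```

View pics/tc.png

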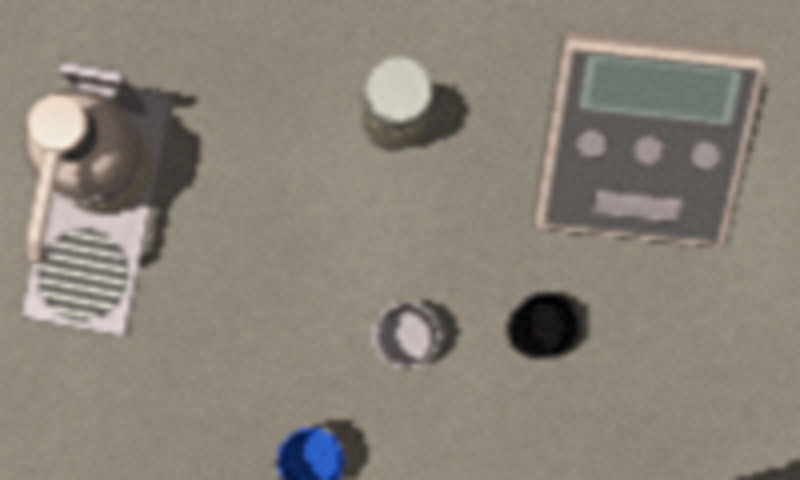

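View pics/sc.png

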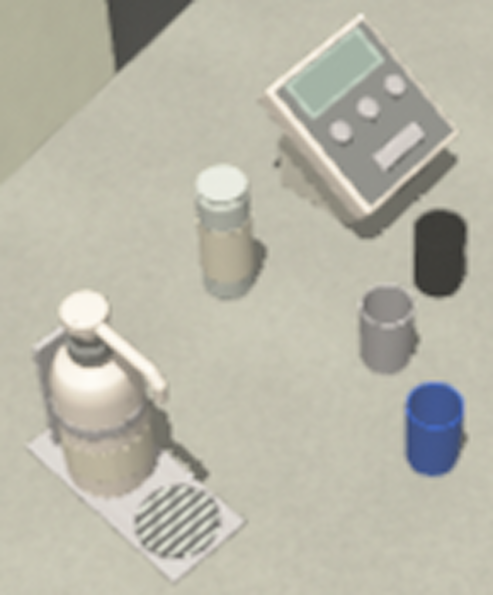

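```bash
cat > h.py <<'E'
import numpy as np,pickle
d=pickle.load(open("c0.pkl","rb"))
def ray(n,u,v,raw=False):
    if not raw:
        f,o=(4,(165,125)) if n=="top" else (3.4,(165,130))
        u,v=(u+.5)/f-.5+o[0],(v+.5)/f-.5+o[1]
    T=d[n]["cam_to_world"];r=T[:3,:3]@np.linalg.solve(d[n]["mtx"],[u,v,1]);return T[:3,3],r/np.linalg.norm(r)
def onz(n,u,v,z):
    c,r=ray(n,u,v);return c+r*(z-c[2])/r[2]
def tri(a,b):
    A=np.zeros((3,3));y=np.zeros(3);R=[ray("top",*a),ray("side",*b)]
    for c,r in R:
        P=np.eye(3)-np.outer(r,r);A+=P;y+=P@c
    p=np.linalg.solve(A,y);return p,max(np.linalg.norm(np.cross(p-c,r)) for c,r in R)
E
python3 - <<'E'
from h import *
np.set_printoptions(precision=4,suppress=True)
P=dict(cap=((58,125),(85,310),.236),grille=((83,274),(177,520),.006),cup=((410,334),(387,306),.08),can=((398,89),(222,185),.15),kl=((591,143),(341,131),None),km=((648,150),(368,107),None),kr=((705,155),(395,84),None),bar=((637,206),(399,147),None))
for k,(a,b,z) in P.items():
    print(k,*tri(a,b),*( [onz("top",*a,z),onz("side",*b,z)] if z else []))
print("blackrim",onz("top",547,325,.08),"blue",onz("top",312,460,.08))
c=[tri(a,b)[0] for a,b in [((571,38),(361,15)),((763,62),(265,95)),((721,243),(368,215)),((537,227),(456,130))]]
E
```

```text
cap [0.6122 0.2253 0.2323] 0.0008248452815673787 [0.6108 0.2242 0.236 ] [0.6108 0.2278 0.236 ]
grille [0.521  0.2453 0.0061] 0.0003417131643236501 [0.5207 0.2451 0.006 ] [0.5213 0.2454 0.006 ]
cup [ 0.4609 -0.0321  0.0729] 0.0009166748479874576 [ 0.4598 -0.0323  0.08  ] [ 0.4588 -0.0265  0.08  ]
can [ 0.6495 -0.0252  0.1462] 8.350026173461877e-05 [ 0.6487 -0.0251  0.15  ] [ 0.6473 -0.0223  0.15  ]
kl [ 0.6083 -0.1805  0.1136] 0.00018778114944076725
km [ 0.6021 -0.2256  0.1148] 0.0004924631046301314
kr [ 0.5967 -0.2716  0.1145] 8.912896084246553e-05
bar [ 0.5608 -0.2215  0.0804] 0.0002632647554215321
blackrim [ 0.4646 -0.1442  0.08  ] blue [0.3602 0.0495 0.08  ]
```

```bash
cat > g.py <<'E'
import sys,numpy as np
from scipy.spatial.transform import Rotation as R
from station import manip
def go(x,y,z,ang=None):
    s=manip.get_state();M=R.from_rotvec(s["orientation"]).as_matrix()
    a=np.arctan2(M[1,0],M[0,0]);t=M.T@(np.array([x,y,z])-s["ee_pos"])/.5
    print(np.round(t,3).tolist(),"turn",0 if ang is None else round(-((ang-a+np.pi)%(2*np.pi)-np.pi)/(np.pi/2),3),"ang",round(a,3),"tcp",np.round(s["ee_pos"],4),"t",round(s["t"],2),"F",np.round(s["contact_force"],1),"zax",np.round(M[:,2],3))
if __name__=="__main__": go(*map(float,sys.argv[1:]))
E
python3 g.py .591 -.224 .2 -.127
```

```text
[0.969, -0.438, 0.062] turn 0.294 ang 0.335 tcp [ 0.2053 -0.5901  0.2308] t 0.1 F [ 1.3  0.2 -0.2] zax [-0.     0.001 -1.   ]
```

>>> move_arm([
  [[0.969, -0.438, 0.0], 0.294, 0],
  [[0.969, -0.438, 0.0], 0.294, 0],
  [[0.969, -0.438, 0.0], 0.294, 0],
  [[0.969, -0.438, 0.0], 0.294, 0],
  [[0.969, -0.438, 0.0], 0.294, 0],
  [[0.969, -0.438, 0.0], 0.294, 0],
  [[0.969, -0.438, 0.0], 0.294, 0],
  [[0.969, -0.438, 0.0], 0.294, 0],
  [[0.969, -0.438, 0.0], 0.294, 0],
  [[0.969, -0.438, 0.0], 0.294, 0],
  [[0.969, -0.438, 0.062], 0.294, 0],
  [[0.969, -0.438, 0.062], 0.294, 0],
])

```text
t: 1.3
ee_pos: [0.5922, -0.2204, 0.1965]
orientation: [-3.133, 0.193, 0.007]
contact_force: [-0.9, -0.8, -0.9]
gripper_width: 0.0004
gripper_force: 0.0
```

```bash
python3 g.py .591 -.224 .140 -.127
```

```text
[-0.001, 0.008, 0.113] turn 0.003 ang -0.123 tcp [ 0.5922 -0.2204  0.1965] t 1.3 F [-0.9 -0.8 -0.9] zax [-0.004  0.003 -1.   ]
```

>>> move_arm([
  [[0, 0.004, 0.06], 0, 0],
  [[0, 0.004, 0.11], 0, 0],
  [[0, 0.004, 0.11], 0, 0],
  [[0, 0.004, 0.11], 0, 0],
])

```text
t: 1.7
ee_pos: [0.5907, -0.2268, 0.1458]
orientation: [3.135, -0.2, -0.0]
contact_force: [0.1, -0.2, 1.0]
gripper_width: -0.0002
gripper_force: 0.0
```

```bash
python3 g.py .584 -.2235 .1315 -.127; python3 - <<'E'
from station import manip
import cv2
c=manip.capture("side")
cv2.imwrite("pics/s1.png",cv2.resize(c["pixels"][120:230,220:320,::-1],None,fx=5,fy=5,interpolation=cv2.INTER_CUBIC))
c=manip.capture("top")
cv2.imwrite("pics/t1.png",cv2.resize(c["pixels"][120:230,270:380,::-1],None,fx=5,fy=5,interpolation=cv2.INTER_CUBIC))
E
```

```text
[-0.014, -0.005, 0.029] turn -0.0 ang -0.128 tcp [ 0.5907 -0.2268  0.1458] t 1.7 F [ 0.1 -0.2  1. ] zax [-0.  0. -1.]
```

View pics/s1.png

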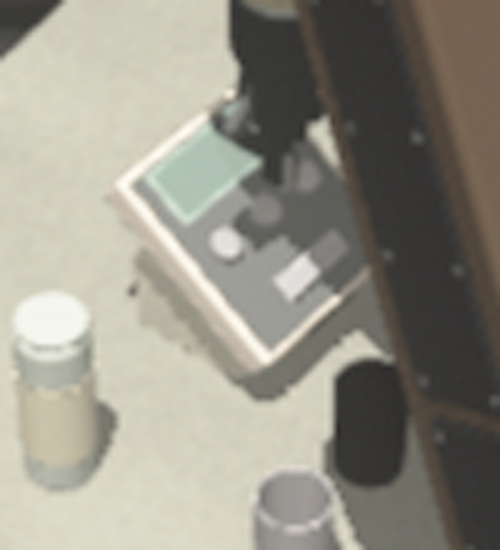

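>>> move_arm([
  [[-0.012, -0.003, 0.02], 0, 0],
  [[-0.012, -0.003, 0.044], 0, 0],
  [[-0.012, -0.003, 0.044], 0, 0],
  [[-0.012, -0.003, 0.044], 0, 0],
])

```text
t: 2.2
ee_pos: [0.5849, -0.224, 0.123]
orientation: [-3.135, 0.199, 0.001]
contact_force: [-0.9, -0.1, 0.2]
gripper_width: 0.0001
gripper_force: 0.0
```

```bash
python3 g.py .587 -.2235 .120 -.127
```

```text
[0.004, -0.002, 0.006] turn -0.0 ang -0.127 tcp [ 0.5849 -0.224   0.123 ] t 2.2 F [-0.9 -0.1  0.2] zax [-0.001  0.    -1.   ]
```

Now press along the normal: 4 mm steps (tool x +0.0046, z +0.0066 per 4 mm).

>>> move_arm([
  [[0.0046, 0, 0.0066], 0, 0],
  [[0.0092, 0, 0.0131], 0, 0],
  [[0.0092, 0, 0.0131], 0, 0],
  [[0.0092, 0, 0.0131], 0, 0],
])

```text
t: 2.6
ee_pos: [0.5896, -0.2246, 0.1166]
orientation: [3.135, -0.199, -0.0]
contact_force: [-0.2, -0.6, -0.2]
gripper_width: -0.0
gripper_force: 0.0
```

>>> move_arm([
  [[0.0023, 0, 0.0033], 0, 0],
  [[0.0034, 0, 0.0049], 0, 0],
  [[0.0034, 0, 0.0049], 0, 0],
])

```text
t: 2.9
ee_pos: [0.5913, -0.2248, 0.1142]
orientation: [3.135, -0.199, -0.0]
contact_force: [-0.0, -1.1, -0.1]
gripper_width: -0.0
gripper_force: 0.0
```

>>> move_arm([
  [[0.0023, 0, 0.0033], 0, 0],
  [[0.0034, 0, 0.0049], 0, 0],
  [[0.0034, 0, 0.0049], 0, 0],
])

```text
t: 3.2
ee_pos: [0.593, -0.2251, 0.1119]
orientation: [3.135, -0.199, 0.0]
contact_force: [-0.8, -0.2, 1.8]
gripper_width: -0.0
gripper_force: 1.2
```

>>> move_arm([
  [[0.0023, 0, 0.0033], 0, 0],
  [[0.0023, 0, 0.0033], 0, 0],
  [[0.0023, 0, 0.0033], 0, 0],
])

```text
t: 3.5
ee_pos: [0.5941, -0.2252, 0.1103]
orientation: [3.135, -0.199, 0.0]
contact_force: [-1.1, 0.2, 4.0]
gripper_width: 0.0
gripper_force: 1.7
```

>>> move_arm([
  [[0.0011, 0, 0.0016], 0, 0],
  [[0.0017, 0, 0.0025], 0, 0],
  [[0.0017, 0, 0.0025], 0, 0],
  [[0.0017, 0, 0.0025], 0, 0],
])

```text
t: 3.9
ee_pos: [0.5949, -0.2253, 0.1092]
orientation: [3.135, -0.199, -0.0]
contact_force: [-2.9, 0.4, 5.3]
gripper_width: -0.0001
gripper_force: 3.2
```

>>> move_arm([
  [[0.0011, 0, 0.0016], 0, 0],
  [[0.0011, 0, 0.0016], 0, 0],
  [[0.0011, 0, 0.0016], 0, 0],
])

```text
t: 4.2
ee_pos: [0.595, -0.2253, 0.109]
orientation: [3.135, -0.199, -0.001]
contact_force: [-6.6, 0.6, 12.5]
gripper_width: 0.0002
gripper_force: 7.1
```

>>> move_arm([
  [[-0.0172, 0, -0.0246], 0, 0],
  [[-0.0172, 0, -0.0246], 0, 0],
  [[-0.102, 0, 0.035], 0, 0],
  [[-0.102, 0, 0.035], 0, 0],
  [[-0.102, 0, 0.035], 0, 0],
])

```text
t: 4.7
ee_pos: [0.5444, -0.2188, 0.0902]
orientation: [-3.135, 0.2, 0.002]
contact_force: [0.1, -0.3, -0.1]
gripper_width: 0.0001
gripper_force: 0.0
```

```bash
python3 g.py .5527 -.2195 .0792 -.127
```

```text
[0.017, -0.001, 0.022] turn -0.0 ang -0.128 tcp [ 0.5444 -0.2188  0.0902] t 4.7 F [ 0.1 -0.3 -0.1] zax [-0.001  0.001 -1.   ]
```

>>> move_arm([
  [[0.006, 0, 0.008], 0, 0],
  [[0.011, 0, 0.0158], 0, 0],
  [[0.0138, 0, 0.0197], 0, 0],
  [[0.0138, 0, 0.0197], 0, 0],
  [[0.0138, 0, 0.0197], 0, 0],
])

```text
t: 5.2
ee_pos: [0.5521, -0.2199, 0.081]
orientation: [3.135, -0.199, 0.001]
contact_force: [-0.5, -0.1, 4.5]
gripper_width: 0.0
gripper_force: 1.6
```

>>> move_arm([
  [[0.0011, 0, 0.0016], 0, 0],
  [[0.0023, 0, 0.0033], 0, 0],
  [[0.0023, 0, 0.0033], 0, 0],
])

```text
t: 5.5
ee_pos: [0.553, -0.22, 0.0796]
orientation: [3.135, -0.199, 0.001]
contact_force: [-0.9, -1.1, 8.8]
gripper_width: 0.0002
gripper_force: 3.5
```

>>> move_arm([
  [[0.0011, 0, 0.0016], 0, 0],
  [[0.0011, 0, 0.0016], 0, 0],
])

```text
t: 5.7
ee_pos: [0.5531, -0.22, 0.0793]
orientation: [3.135, -0.199, -0.0]
contact_force: [-6.0, -0.1, 15.4]
gripper_width: -0.0
gripper_force: 7.8
```

>>> move_arm([
  [[-0.03, 0, -0.03], 0, 0],
  [[-0.03, 0, -0.2], 0, 0],
  [[-0.03, 0, -0.2], 0, 0],
  [[-0.03, 0, -0.2], 0, 0],
])

```text
t: 6.1
ee_pos: [0.5398, -0.2187, 0.1826]
orientation: [3.132, -0.199, 0.01]
contact_force: [-0.2, -0.2, -0.8]
gripper_width: 0.0004
gripper_force: 0.0
```

```bash
python3 g.py .438 -.044 .18 2.137; python3 - <<'E'
from station import manip
import cv2
c=manip.capture("top")
cv2.imwrite("pics/t2.png",cv2.resize(c["pixels"][180:240,230:310,::-1],None,fx=8,fy=8,interpolation=cv2.INTER_CUBIC))
E
```

```text
[-0.246, -0.321, 0.003] turn -1.441 ang -0.127 tcp [ 0.5398 -0.2187  0.1826] t 6.1 F [-0.2 -0.2 -0.8] zax [ 0.006 -0.003 -1.   ]
```

View pics/t2.png

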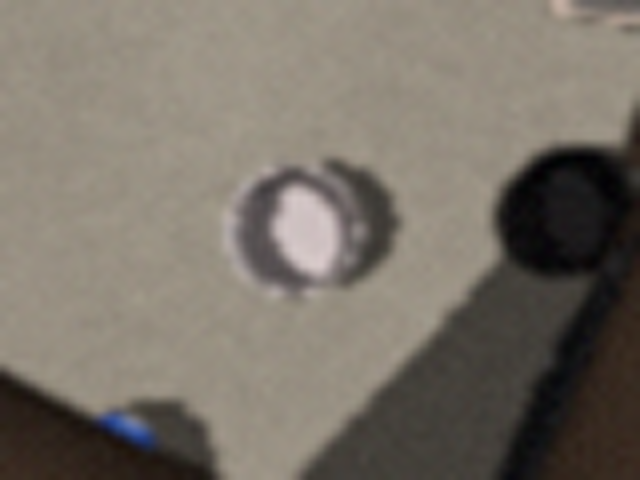

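>>> move_arm([
  [[-0.246, -0.321, 0], -1, 36],
  [[-0.246, -0.321, 0], -1, 36],
  [[-0.246, -0.321, 0], -1, 36],
  [[-0.246, -0.321, 0], -1, 36],
  [[-0.246, -0.321, 0], -1, 36],
  [[-0.246, -0.321, 0], -1, 36],
  [[-0.246, -0.321, 0], -1, 36],
  [[-0.246, -0.321, 0], -1, 36],
  [[-0.246, -0.321, 0], -1, 36],
  [[-0.246, -0.321, 0], -1, 36],
  [[-0.246, -0.321, 0], -1, 36],
  [[-0.246, -0.321, 0], -1, 36],
])

```text
t: 7.35
ee_pos: [0.4362, -0.0431, 0.1772]
orientation: [-2.356, -2.076, 0.002]
contact_force: [0.1, -0.6, -0.3]
gripper_width: 0.0363
gripper_force: 0.0
```

```bash
python3 g.py .4375 -.045 .12 2.137
```

```text
[-0.004, 0.003, 0.114] turn -0.441 ang 1.445 tcp [ 0.4362 -0.0431  0.1772] t 7.35 F [ 0.1 -0.6 -0.3] zax [-0.002  0.001 -1.   ]
```

>>> move_arm([
  [[-0.004, 0.003, 0.1], -0.441, 36],
  [[-0.004, 0.003, 0.1], -0.441, 36],
  [[-0.004, 0.003, 0.1], -0.441, 36],
  [[-0.004, 0.003, 0.1], -0.441, 36],
  [[-0.004, 0.003, 0.1], -0.441, 36],
  [[-0.004, 0.003, 0.1], -0.441, 36],
  [[-0.004, 0.003, 0.1], -0.441, 36],
])

```text
t: 8.05
ee_pos: [0.4378, -0.0454, 0.1279]
orientation: [-1.519, -2.749, 0.0]
contact_force: [0.6, -0.3, -0.5]
gripper_width: 0.0361
gripper_force: 0.0
```

```bash
python3 g.py .4375 -.045 .05 2.137; python3 - <<'E'
from station import manip
import cv2
c=manip.capture("side")
cv2.imwrite("pics/s3.png",cv2.resize(c["pixels"][160:260,220:340,::-1],None,fx=5,fy=5,interpolation=cv2.INTER_CUBIC))
E
```

```text
[0.001, -0.0, 0.156] turn -0.003 ang 2.132 tcp [ 0.4378 -0.0454  0.1279] t 8.05 F [ 0.6 -0.3 -0.5] zax [-0.001  0.    -1.   ]
```

View pics/s3.png

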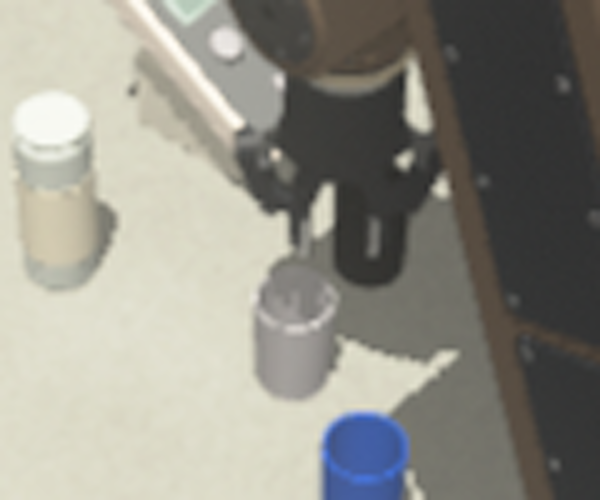

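>>> move_arm([
  [[0, 0, 0.05], 0, 36],
  [[0, 0, 0.08], 0, 36],
  [[0, 0, 0.1], 0, 36],
  [[0, 0, 0.12], 0, 36],
])

```text
t: 8.5
ee_pos: [0.4381, -0.0455, 0.0678]
orientation: [-1.515, -2.752, 0.0]
contact_force: [0.1, -0.5, -0.2]
gripper_width: 0.0358
gripper_force: 0.0
```

>>> move_arm([
  [[0, 0, 0.02], 0, 36],
  [[0, 0, 0.04], 0, 36],
  [[0, 0, 0.04], 0, 36],
])

```text
t: 8.8
ee_pos: [0.4377, -0.0454, 0.0473]
orientation: [-1.513, -2.752, 0.001]
contact_force: [0.2, -0.1, 0.1]
gripper_width: 0.0363
gripper_force: 0.0
```

>>> move_arm([
  [[0, 0, 0], 0, 20],
  [[0, 0, 0], 0, 10],
  [[0, 0, 0], 0, 4],
  [[0, 0, 0], 0, 0],
  [[0, 0, 0], 0, 0],
  [[0, 0, 0], 0, 0],
  [[0, 0, 0], 0, 0],
])

```text
t: 9.5
ee_pos: [0.4385, -0.0454, 0.0491]
orientation: [1.512, 2.752, 0.001]
contact_force: [-0.0, 1.8, 8.2]
gripper_width: 0.0032
gripper_force: 55.1
```

>>> move_arm([
  [[0, 0, -0.02], 0, 0],
  [[0, 0, -0.06], 0, 0],
  [[0, 0, -0.12], 0, 0],
  [[0, 0, -0.14], 0, 0],
  [[0, 0, -0.14], 0, 0],
])

```text
t: 10.0
ee_pos: [0.4386, -0.0456, 0.1198]
orientation: [1.512, 2.75, 0.001]
contact_force: [-0.6, 0.2, -2.3]
gripper_width: 0.0035
gripper_force: 55.6
```

```bash
python3 g.py .468 .212 .118 2.137; python3 - <<'E'
from station import manip
import cv2
c=manip.capture("side")
cv2.imwrite("pics/s4.png",cv2.resize(c["pixels"][140:260,220:340,::-1],None,fx=5,fy=5,interpolation=cv2.INTER_CUBIC))
E
```

```text
[0.403, 0.326, 0.003] turn -0.0 ang 2.137 tcp [ 0.4386 -0.0456  0.1198] t 10.0 F [-0.6  0.2 -2.3] zax [ 0.003 -0.001 -1.   ]
```

View pics/s4.png

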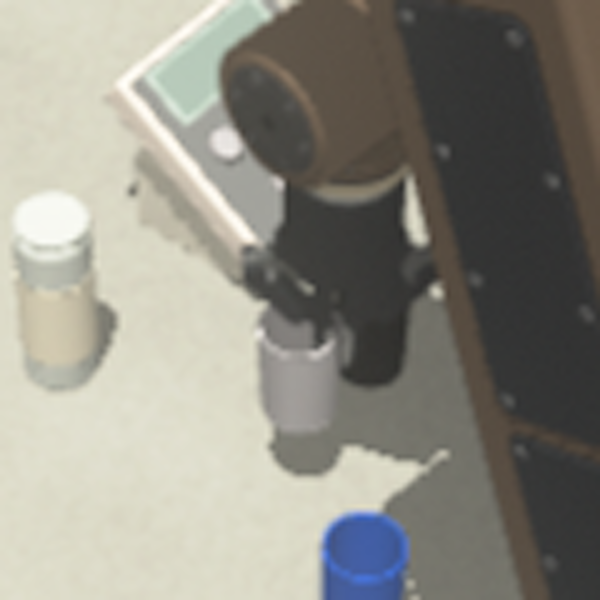

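```bash
python3 g.py .418 .18 .12 2.137
```

```text
[0.402, 0.208, -0.003] turn -0.0 ang 2.137 tcp [ 0.4382 -0.0455  0.1187] t 10.05 F [ 0.2  1.  -0.5] zax [ 0.001 -0.    -1.   ]
```

>>> move_arm([
  [[0.08, 0.042, 0], 0, 0],
  [[0.16, 0.083, 0], 0, 0],
  [[0.24, 0.125, 0], 0, 0],
  [[0.32, 0.166, 0], 0, 0],
  [[0.402, 0.208, 0], 0, 0],
  [[0.402, 0.208, 0.04], 0, 0],
  [[0.402, 0.208, 0.09], 0, 0],
  [[0.402, 0.208, 0.09], 0, 0],
  [[0.402, 0.208, 0.09], 0, 0],
])

```text
t: 10.95
ee_pos: [0.4177, 0.1797, 0.0727]
orientation: [-1.513, -2.751, 0.003]
contact_force: [0.2, -0.5, -0.5]
gripper_width: 0.0033
gripper_force: 57.3
```

```bash
python3 g.py .469 .213 .072 2.137
```

```text
[0.001, 0.122, 0.001] turn -0.0 ang 2.136 tcp [0.4177 0.1797 0.0727] t 10.95 F [ 0.2 -0.5 -0.5] zax [-0.002 -0.001 -1.   ]
```

>>> move_arm([
  [[0, 0.04, 0], 0, 0],
  [[0, 0.08, 0], 0, 0],
  [[0, 0.105, 0], 0, 0],
  [[0, 0.122, 0], 0, 0],
  [[0, 0.122, 0], 0, 0],
  [[0, 0.122, 0], 0, 0],
])

```text
t: 11.55
ee_pos: [0.4691, 0.2123, 0.0733]
orientation: [-1.513, -2.753, 0.001]
contact_force: [-0.3, 0.7, -0.7]
gripper_width: 0.0033
gripper_force: 57.3
```

>>> move_arm([
  [[0, 0, 0.01], 0, 0],
  [[0, 0, 0.02], 0, 0],
  [[0, 0, 0.026], 0, 0],
  [[0, 0, 0.028], 0, 0],
  [[0, 0, 0.028], 0, 0],
])

```text
t: 12.05
ee_pos: [0.4696, 0.2126, 0.0591]
orientation: [-1.513, -2.753, 0.001]
contact_force: [-0.1, -1.1, -1.1]
gripper_width: 0.0035
gripper_force: 57.3
```

```bash
python3 g.py .469 .213 .055 2.137; python3 - <<'E'
from station import manip
import cv2,numpy as np
a=manip.capture("side")["pixels"][180:300,150:270,::-1];b=manip.capture("top")["pixels"][130:250,120:240,::-1]
cv2.imwrite("pics/5.png",cv2.resize(np.hstack([a,b]),(800,400),interpolation=cv2.INTER_CUBIC))
E
```

```text
[0.001, -0.0, 0.008] turn -0.0 ang 2.136 tcp [0.4696 0.2126 0.0591] t 12.05 F [-0.1 -1.1 -1.1] zax [-0. -0. -1.]
```

View pics/5.png

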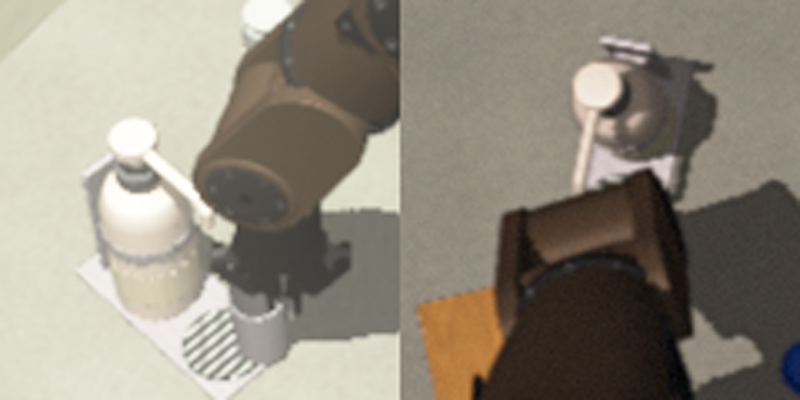

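>>> move_arm([
  [[0, 0, 0.002], 0, 0],
  [[0, 0, 0.004], 0, 0],
  [[0, 0, 0.006], 0, 0],
  [[0, 0, 0.006], 0, 0],
])

```text
t: 12.55
ee_pos: [0.4696, 0.2127, 0.0562]
orientation: [-1.513, -2.753, 0.0]
contact_force: [0.1, 0.5, -0.8]
gripper_width: 0.0033
gripper_force: 57.3
```

>>> move_arm([
  [[0, 0, 0.002], 0, 0],
  [[0, 0, 0.003], 0, 0],
  [[0, 0, 0.003], 0, 0],
])

```text
t: 12.85
ee_pos: [0.4692, 0.2124, 0.0556]
orientation: [-1.513, -2.753, 0.001]
contact_force: [-4.9, -3.3, 14.8]
gripper_width: 0.003
gripper_force: 60.2
```

>>> move_arm([
  [[0, 0, -0.001], 0, 0],
  [[0, 0, -0.001], 0, 8],
  [[0, 0, -0.001], 0, 18],
  [[0, 0, -0.001], 0, 32],
  [[0, 0, -0.001], 0, 32],
  [[0, 0, -0.001], 0, 32],
])

```text
t: 13.45
ee_pos: [0.4697, 0.2126, 0.0552]
orientation: [-1.513, -2.753, 0.0]
contact_force: [0.7, -0.0, -0.4]
gripper_width: 0.0323
gripper_force: 0.0
```

>>> move_arm([
  [[0, 0, -0.02], 0, 32],
  [[0, 0, -0.05], 0, 32],
  [[0, 0, -0.076], 0, 32],
  [[0, 0, -0.076], 0, 32],
  [[0, 0, -0.076], 0, 32],
])

```text
t: 13.95
ee_pos: [0.469, 0.2126, 0.0933]
orientation: [-1.512, -2.753, 0.001]
contact_force: [-6.9, -0.3, -3.5]
gripper_width: 0.0321
gripper_force: 0.0
```

>>> move_arm([
  [[0, -0.05, 0], 0, 32],
  [[0, -0.12, 0], 0, 32],
  [[0, -0.14, -0.02], 0, 85],
  [[0, -0.14, -0.02], 0, 85],
  [[0, -0.14, -0.02], 0, 85],
  [[0, -0.14, -0.02], 0, 85],
])

```text
t: 14.55
ee_pos: [0.4118, 0.1756, 0.1033]
orientation: [1.513, 2.752, 0.002]
contact_force: [0.3, -0.2, 0.1]
gripper_width: 0.0844
gripper_force: 0.0
```

```bash
python3 g.py .41 .175 .012 2.137; python3 - <<'E'
from station import manip
import cv2,numpy as np
a=manip.capture("side")["pixels"][180:300,150:270,::-1];b=manip.capture("top")["pixels"][130:250,120:240,::-1]
cv2.imwrite("pics/6.png",cv2.resize(np.hstack([a,b]),(800,400),interpolation=cv2.INTER_CUBIC))
E
```

```text
[0.001, -0.004, 0.183] turn -0.0 ang 2.137 tcp [0.4118 0.1756 0.1033] t 14.55 F [ 0.3 -0.2  0.1] zax [ 0.002  0.    -1.   ]
```

View pics/6.png

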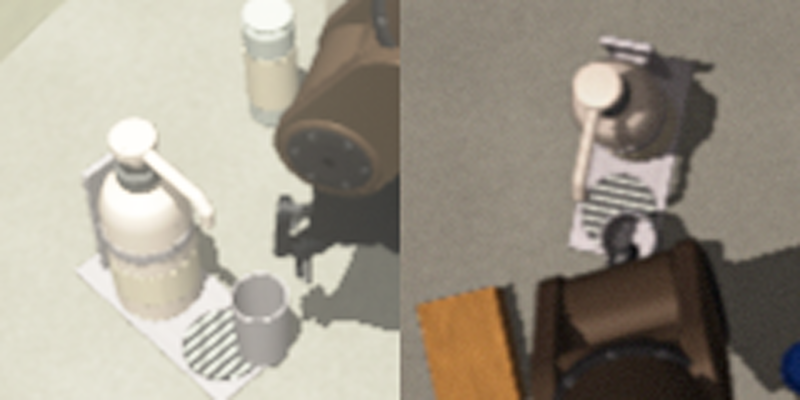

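```bash
python3 - <<'E'
from h import *
def o(n,u,v,z):
    c,r=ray(n,u,v,True);return c+r*(z-c[2])/r[2]
f=1/3.3333
print(o("side",(260.5)*f-.5+150,297.5*f-.5+180,.086),o("top",(229.5)*f-.5+120,239.5*f-.5+130,.086))
E
```

```text
[0.4870171  0.22624481 0.086     ] [0.48744326 0.22238015 0.086     ]
```

>>> move_arm([
  [[0, -0.03, 0], 0, 85],
  [[0, -0.03, 0.06], 0, 85],
  [[0, -0.03, 0.12], 0, 85],
  [[0, -0.03, 0.16], 0, 85],
  [[0, -0.03, 0.16], 0, 85],
  [[0, -0.03, 0.16], 0, 85],
])

```text
t: 15.25
ee_pos: [0.398, 0.1672, 0.0233]
orientation: [-1.513, -2.753, 0.001]
contact_force: [0.5, -0.3, -0.3]
gripper_width: 0.0852
gripper_force: 0.0
```

```bash
python3 g.py .417 .179 .023 2.137; python3 - <<'E'
from station import manip
import cv2,numpy as np
a=manip.capture("side")["pixels"][200:300,170:290,::-1]
cv2.imwrite("pics/7.png",cv2.resize(a,None,fx=5,fy=5,interpolation=cv2.INTER_CUBIC))
E
```

```text
[-0.0, 0.045, 0.001] turn -0.0 ang 2.137 tcp [0.398  0.1672 0.0233] t 15.25 F [ 0.5 -0.3 -0.3] zax [-0.001 -0.    -1.   ]
```

View pics/7.png

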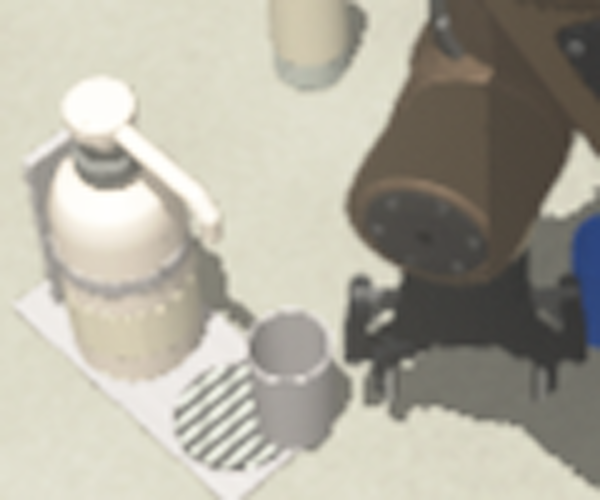

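```bash
cat > m.py <<'E'
# cup rim (z=.086) and lower body (z~.03) motion in side view by template matching
import sys,cv2,numpy as np,os
from station import manip
c=manip.capture("side");im=cv2.cvtColor(c["pixels"],cv2.COLOR_RGB2GRAY)
if sys.argv[1:]==["ref"]: np.save("ref.npy",im)
ref=np.load("ref.npy");T=c["cam_to_world"];K=c["mtx"]
for n,(x0,y0,x1,y1),z in (("rim",(217,259,238,278),.086),("low",(218,276,237,292),.03)):
    t=ref[y0:y1,x0:x1];S=ref[0:0];s=im[225:310,180:250]
    r=cv2.matchTemplate(s,t,cv2.TM_CCOEFF_NORMED);_,m,_,(px,py)=cv2.minMaxLoc(r)
    def sub(a,b,c): return .5*(a-c)/(a-2*b+c) if a-2*b+c else 0
    if 0<px<r.shape[1]-1 and 0<py<r.shape[0]-1:
        px+=sub(r[py,px-1],r[py,px],r[py,px+1]); 
        py_=int(py);py+=sub(*[r[py_+k,int(round(px))] for k in(-1,0,1)])
    def w(u,v):
        q=T[:3,:3]@np.linalg.solve(K,[u,v,1]);return (T[:3,3]+q*(z-T[2,3])/q[2])[:2]
    cu,cv=(x0+x1)/2,(y0+y1)/2
    d=w(cu+180+px-x0,cv+225+py-y0)-w(cu,cv)
    print(n,"moved mm",np.round(d*1e3,1),"score",round(m,3))
E
python3 m.py ref
```

```text
rim moved mm [ 0.1 -0. ] score 1.0
low moved mm [-0.1 -0. ] score 1.0
```

>>> move_arm([
  [[0, 0.01, 0], 0, 85],
  [[0, 0.02, 0], 0, 85],
  [[0, 0.03, 0.002], 0, 85],
  [[0, 0.038, 0.004], 0, 85],
  [[0, 0.045, 0.007], 0, 85],
  [[0, 0.052, 0.01], 0, 85],
  [[0, 0.058, 0.013], 0, 85],
  [[0, 0.062, 0.016], 0, 85],
])

```text
t: 16.15
ee_pos: [0.4243, 0.1838, 0.0151]
orientation: [-1.513, -2.753, 0.0]
contact_force: [-0.1, -0.4, 0.1]
gripper_width: 0.0847
gripper_force: 0.1
```

```bash
python3 m.py; python3 g.py .417 .179 .023 2.137
```

```text
rim moved mm [ 90.6 -12.9] score 0.43
low moved mm [108.9   4.2] score 0.701
[-0.0, -0.018, -0.016] turn -0.0 ang 2.136 tcp [0.4244 0.1839 0.015 ] t 16.2 F [ 0.2 -0.5  0. ] zax [ 0. -0. -1.]
```

```bash
cat > asc.py <<'E'
import sys,cv2,numpy as np
from station import manip
n,x0,y0,x1,y1=sys.argv[1],*map(int,sys.argv[2:6])
im=manip.capture(n)["pixels"];np.save(f"last_{n}.npy",im)
g=cv2.cvtColor(im,cv2.COLOR_RGB2GRAY)[y0:y1,x0:x1]
print("\n".join(f"{y0+i} "+"".join("@#%*+=-:. "[min(9,int(v)//24)] for v in r) for i,r in enumerate(g)))
E
python3 asc.py side 190 245 270 310
```

```text
245            ..::---.....:.       .    .-++***********************++***********+++
246           ..:::---:....:.             :++************************++*********++++
247          ...:::--=-::..:.             .-+**********************************+++++
248         ...::::--===:....              .=***********%%%***%****************+++++
249       .....:::::-===-..           ..   .:+**********%%%%**%***************++++++
250    ........:::::-====-:.    ..    ..  ...-+**********%%%****%%*+**********++++++
251 ...........::..:=======-.  ..        ... .:+****************%%***********+*+++++
252 ...........:..:-=--=====:                 .:=**************%*%%*%%*********+++++
253 ...........::--=---=====:                  ..-+************%%%%%%%*******%%+++++
254 ...........:-=-----=====-.                 ...:=*********%%***%%%******%%%%+++++
255 .........::------:-======:              .  .....:=***%%%%%****%%******%%%%%+++++
256 ....::::::---------======:             .:::......-*******%%**********%%%%%%+++++
257 :::::--------::----======:             :=++-.....:*%***************%%%%%%%%*
[... 3691 characters left out ...]
.           .                          ..    ......  
302                           .                               .           . ..  ....
303                       .                                   .              .  .. .
304                                                                         .   ... 
305                                .                                .           ..  
306                                                                          .  .   
307                                           ....      .                    . ..   
308                                           .....                          ..     
309                                           ..  .
```

The cup tipped instead of sliding, because the knuckle pushes too high. I'll back off slowly so it rights itself, then push with the low side face of one finger.

>>> move_arm([
  [[0, -0.006, 0], 0, 85],
  [[0, -0.012, 0], 0, 85],
  [[0, -0.018, 0], 0, 85],
  [[0, -0.024, 0], 0, 85],
  [[0, -0.03, 0], 0, 85],
  [[0, -0.036, 0], 0, 85],
  [[0, -0.042, 0], 0, 85],
  [[0, -0.048, 0], 0, 85],
  [[0, -0.054, 0], 0, 85],
  [[0, -0.06, 0], 0, 85],
  [[0, -0.08, 0], 0, 85],
  [[0, -0.08, 0], 0, 85],
])

```text
t: 17.45
ee_pos: [0.3889, 0.1617, 0.0153]
orientation: [-1.513, -2.752, 0.002]
contact_force: [-0.6, 0.2, 0.1]
gripper_width: 0.0851
gripper_force: 0.0
```

```bash
python3 m.py; python3 g.py .408 .223 .12 .775
```

```text
rim moved mm [-0.  -0.2] score 0.995
low moved mm [-0.1 -0. ] score 0.992
[0.084, 0.096, -0.209] turn 0.867 ang 2.136 tcp [0.3897 0.1619 0.0153] t 17.5 F [ 0.  -0.4  0.9] zax [-0.001 -0.    -1.   ]
```

>>> move_arm([
  [[0, 0, -0.1], 0, 85],
  [[0, 0, -0.2], 0.09, 85],
  [[0, 0, -0.2], 0.18, 85],
  [[0, 0, -0.2], 0.27, 85],
  [[0, 0, -0.2], 0.36, 85],
  [[0.02, 0.025, -0.2], 0.45, 85],
  [[0.04, 0.05, -0.2], 0.54, 85],
  [[0.06, 0.07, -0.2], 0.63, 85],
  [[0.084, 0.096, -0.2], 0.72, 85],
  [[0.084, 0.096, -0.2], 0.81, 85],
  [[0.084, 0.096, -0.2], 0.867, 85],
  [[0.084, 0.096, -0.2], 0.867, 85],
])

```text
t: 18.7
ee_pos: [0.4083, 0.2236, 0.1153]
orientation: [2.909, 1.185, 0.0]
contact_force: [0.2, -0.4, 0.1]
gripper_width: 0.0851
gripper_force: 0.0
```

```bash
python3 g.py .408 .223 .004 .775;python3 asc.py side 195 245 275 300
```

```text
[-0.001, 0.0, 0.223] turn -0.001 ang 0.774 tcp [0.4083 0.2236 0.1153] t 18.7 F [ 0.2 -0.4  0.1] zax [ 0. -0. -1.]
245       ..::---... .:.                .:=+************************%%*:            
246      ...::---:....:.                 ..-+**********************%%%*:            
247      ..::::-=-:...:.                   :+********************%%%%%*:            
248    ....::::-===: ..                    :+*******************%%%%%%*:           .
249   .....::::-===-.                      :+**%%************%%%%%%%%%*:   .:::::::-
250 .......:::.-====-:.                    .-***%%%%%%%%%%%%%%%%%%%%%%*=:::-===+++==
251 .......:..:-=-====-.                    :*%*%%%%%%%%%%%%%%%%%%%%%%*+==+++==+====
252 .........:----=====:                    :+*%%%%%%%%%%%%%%%%%%%%%%%+==+=+====++++
253 ......:::-----=====:                    .-*%%%%%%%%%%%%%%%%%%%%%%*+==+====++++++
254 ......:-------=====-.                    .-%%%%%%%%%%%%%%%%%%%%%*+===++===+=++++
255 .....::-----::======:                     .=%%%%%%%%%%%%%%%%%%%*++===++==++++=++
256 .::::---::----======:                     .:=*%
[... 2979 characters left out ...]
      :===========:          
292               ...:=:  :-. .:.  ...                       .-=========-.          
293                 .:-..-==  .   ...                         :=========-.          
294                              .                            .-=--======-.         
295                             ..                             .---=======:         
296                            .                               .-=========:         
297                 .         ..                              .-==========:         
298                 ..      ...                               .-==========:         
299                  ..    ..                                  :=========-.
```

>>> move_arm([
  [[0, 0, 0.08], 0, 85],
  [[0, 0, 0.16], 0, 85],
  [[0, 0, 0.2], 0, 85],
  [[0, 0, 0.215], 0, 85],
  [[0, 0, 0.22], 0, 85],
  [[0, 0, 0.22], 0, 85],
])

```text
t: 19.35
ee_pos: [0.4086, 0.2235, 0.0058]
orientation: [2.908, 1.188, 0.001]
contact_force: [-0.3, -0.3, -0.0]
gripper_width: 0.085
gripper_force: 0.0
```

>>> move_arm([
  [[0.008, 0, 0], 0, 85],
  [[0.016, 0, 0], 0, 85],
  [[0.024, 0, 0], 0, 85],
  [[0.03, 0, 0], 0, 85],
  [[0.036, 0, 0], 0, 85],
  [[0.042, 0, 0], 0, 85],
  [[0.048, 0, 0], 0, 85],
  [[0.052, 0, 0], 0, 85],
  [[0.052, 0, 0], 0, 85],
])

```text
t: 20.25
ee_pos: [0.427, 0.2418, 0.0052]
orientation: [2.909, 1.187, 0.0]
contact_force: [0.3, 0.2, -0.3]
gripper_width: 0.0848
gripper_force: 0.0
```

```bash
python3 m.py; python3 g.py .408 .223 .004 .775;python3 asc.py side 195 255 265 300
```

```text
rim moved mm [-28.8 -22.5] score 0.666
low moved mm [109.    4.2] score 0.704
[-0.053, 0.0, 0.002] turn -0.0 ang 0.775 tcp [0.4269 0.2417 0.0052] t 20.3 F [-0.7  0.1  0.1] zax [-0. -0. -1.]
255 ....::--------======: .-++++++++++++++++**************************+=--
256 ::::----------======: :=+++++++++++++===+++***********************++++
257 --------::----======:.:++++++++++++++++++++++********************+++++
258 -::-::::::::--======:.-++++++++********++++++++*****************++++++
259 :.::::::::.:--======-:-+++++****************+++++***************++++++
260 ......:::::----========++++***************+***++++*************+++++++
261 ........:::----======+++++****************+*****+++***********++++++++
262 ........:::----==-::-+++++************************++**********++++++++
263 ......::::::---==:  :=+++**************************+*********+++++++++
264 ......::::::---=:   .:-++***********************************++++++++++
265 ......::::::---=.     :=+***+******************************+++++++++++
266 ......::::::---=.     :=+************%%%%******************+++++++++++
267 ......
[... 1764 characters left out ...]
+++===+**++++++++++++++++
291         ...  :--. .--. .--. :-. .:...-++==+**+++===***++++++++++++++++
292          ..   .:.:=-. :-. .::. .:.. :==++++*****+==+**++++++++++++++++
293             .   .--:.-==  ..  ....  .-=++++*****=:::+**+++++++++++++++
294             ..       ...     ...     .-===++***+=::-+*++++++++++++++++
295               .             ..        .:-==+****+==+***+++++++++++++++
296               ..          .......       .::-+****+++***+++++++++++++-:
297                ..         .. .  .          .:=***+++***++++++++++-::..
298                 ..      ...                 .-*********+++++++-::.  ..
299                  ..    ...       ..          :*********+++-:::..... ..
```

>>> move_arm([
  [[0.006, 0, 0], 0, 85],
  [[0.012, 0, 0], 0, 85],
  [[0.018, 0, 0], 0, 85],
  [[0.024, 0, 0], 0, 85],
  [[0.028, 0, 0], 0, 85],
  [[0.028, 0, 0], 0, 85],
])

```text
t: 20.95
ee_pos: [0.4371, 0.2516, 0.0053]
orientation: [2.909, 1.187, 0.0]
contact_force: [0.6, 0.4, 0.0]
gripper_width: 0.0851
gripper_force: 0.0
```

```bash
python3 asc.py side 195 262 250 300
```

```text
262 ........:::----==++++****************++****+++*********
263 ......:::::----==++++************************++********
264 ......::::::---=-=++***********************************
265 ......::::::---=::=+***********************************
266 ......::::::---=..=+***********************************
267 .....:::::::---: .=+************%%%%******************+
268 ......::::::---. :==+***********%%%%******************+
269 ......:::--:--: .-===+************%**********%********+
270 .....::::::::.   -====+******************%%%%%******%*+
271 .....:::::::.    :=====+****************%%%%%%*****%%%+
272 ......:::::.     .===--==+***************%%%%*****%%%%+
273 ......::::.      .:==-----=+*****%%*%%***********%%%%*+
274 ......::.      .::.:-------=+********************%%%%*+
275 .......       :-..::::::::..-%%*************%**%%%%%%*+
276  .           :-. :=-::::.::.-%%%%%%%%***%%%%%%%%%%%%%*+
277             .. .-------:::--=*%%%%%%%%%%%%%%%%%%%%%%*++
278            .  .--..----------+%%%%%%%%%%%%%%%%%%%%%%*++
279              .--. :=---------=*%%%%%%%%%%%%%%%%%%%%*+++
280             .--.
[... 479 characters left out ...]
..:=: .-=---------====**%**+==+%%*++++++
289        .   .=. .--. .--..-=---==::===+****+==+**%*+++++
290         .   :..--. .--. .=-..==:.-==++*++*+===+*%*+++++
291         ...  :--. .--. .--. :-. .==+=+*++++===+**++++++
292          ..   .:.:=-..:=: .::. .-+===+**+++===+***+++++
293             .   .--:.-==  ..  ..-+===+*****+==+**++++++
294         .   ..       ...     ....-===+*****=:.:+**+++++
295               .             ..   .-==++**++=::-+**+++++
296               ..          ..... . .:-=+****++++***+++++
297                ..         .. . ..   .::-****+++***+++++
298                 ..      ...            .-***+++***+++++
299                  ..    ...       ..     :*********++++-
```

Sliding upright. About 14 mm more is needed; push 12.

>>> move_arm([
  [[0.006, 0, 0], 0, 85],
  [[0.012, 0, 0], 0, 85],
  [[0.018, 0, 0], 0, 85],
  [[0.024, 0, 0], 0, 85],
  [[0.024, 0, 0], 0, 85],
])

```text
t: 21.5
ee_pos: [0.4458, 0.2601, 0.0053]
orientation: [2.909, 1.187, 0.001]
contact_force: [0.4, -0.5, 0.3]
gripper_width: 0.085
gripper_force: 0.0
```

>>> move_arm([
  [[-0.02, 0, 0], 0, 85],
  [[-0.06, 0, 0], 0, 85],
  [[-0.1, 0, 0], 0, 85],
  [[-0.14, 0, 0], 0, 85],
  [[-0.14, 0, -0.1], 0, 85],
  [[-0.14, 0, -0.2], 0, 85],
  [[-0.14, 0, -0.3], 0, 0],
  [[-0.14, 0, -0.4], 0, 0],
  [[-0.14, 0, -0.52], 0, 0],
  [[-0.14, 0, -0.52], 0, 0],
  [[-0.14, 0, -0.52], 0, 0],
])

```text
t: 22.6
ee_pos: [0.3953, 0.2107, 0.2664]
orientation: [2.909, 1.186, 0.005]
contact_force: [-1.2, 0.2, -0.4]
gripper_width: 0.0117
gripper_force: 0.0
```

```bash
python3 m.py;  python3 g.py .5 .05 .3 .775; python3 asc.py side 190 248 240 298; python3 asc.py top 160 170 215 215
```

```text
rim moved mm [20.  17.5] score 0.644
low moved mm [26.2 21.1] score 0.745
[-0.074, 0.377, -0.07] turn -0.0 ang 0.774 tcp [0.3948 0.2105 0.2648] t 22.65 F [ 0.1 -0.3 -0.5] zax [ 0. -0. -1.]
248        ...:::::--===:....   ......................
249      .....::::::-===-:.. .........................
250 ..........::::::-====-:........  .................
251 ..........::::.:=======-........ .................
252 ..........::..:-=--=====:........ .....  .........
253 ..........:::--=---=====:..............  .........
254 ...........:===----=====-. .......................
255 ........:::--=-----======:  ..  ... ..............
256 ....:::::----------======:....  ..................
257 ::::---------::----======:.......  ...............
258 :------:--::-::::--======:.......  ...............
259 :---:::::::::::::--======-:.....   . .............
260 .:::......::::::----======-::...  . ..............
261 ..........:..:::----========-:...... ......   ....
262 .........::..:::----==-::::::.   ...  ....   .....
263 .........:::::::----==: .::::...:. .  ............
264 .........:::::::----=:  :--
[... 3838 characters left out ...]
 .:-+%%++++**++*+-...:==================
204 ============-:..-+%###%*+++-::-:....-==================
205 ==============+*%###@@#*=--:........-+=================
206 =============*#######@@%=:..........-+=================
207 ============+%#####%##@@%*=--::.:..:=+=================
208 ==========+*%####%%%##@@@#*======-:-=+=================
209 ========+%%#######%%###@@@%+======-====================
210 =====+*%%#####%%%%%%###@@@#*+==========================
211 ==+*%%########%%%%%%####@@@#+==========================
212 +*%###########%%%%%%%###@@@@%%%*+======================
213 %#########%###%%%%%%%###@@@@@@@#*======================
214 #######%#%#%##%%%%%%%%##@@@@@@@@#*+====================
```

```bash
python3 - <<'E'
from h import *
def o(n,u,v,z):
    c,r=ray(n,u,v,True);return c+r*(z-c[2])/r[2]
print(o("side",218.5,269.5,.086),o("top",183,195,.086),o("side",227.65,268.75,.086))
E
```

```text
[0.50898727 0.24332391 0.086     ] [0.50843622 0.23953378 0.086     ] [0.48702097 0.22624342 0.086     ]
```

```bash
python3 - <<'E'
from h import *
print(tri((37,254),(157,390)),onz("top",37,254,.205),onz("side",157,390,.205))
E
python3 g.py .395 .2105 .3 .775
```

```text
(array([0.52172962, 0.24627681, 0.20612249]), np.float64(0.0015787216428929571)) [0.5204497  0.24568643 0.205     ] [0.5238089  0.24624329 0.205     ]
[0.0, 0.0, -0.073] turn -0.0 ang 0.775 tcp [0.3946 0.2105 0.2635] t 22.75 F [0.6 0.1 0.3] zax [-0.003 -0.001 -1.   ]
```

>>> move_arm([
  [[0, 0, 0.1], 0, 85],
  [[0, 0, 0.2], 0, 85],
  [[0, 0, 0.3], 0, 85],
  [[0, 0, 0.4], 0, 85],
  [[0, 0, 0.48], 0, 85],
  [[0, 0, 0.516], 0, 85],
  [[0, 0, 0.516], 0, 85],
  [[0, 0, 0.516], 0, 85],
])

```text
t: 23.55
ee_pos: [0.3947, 0.2106, 0.0067]
orientation: [-2.909, -1.187, 0.004]
contact_force: [0.6, 0.0, -0.8]
gripper_width: 0.0848
gripper_force: 0.0
```

```bash
python3 g.py .4494 .2636 .0053 .775
```

```text
[0.152, 0.001, 0.002] turn -0.0 ang 0.775 tcp [0.3947 0.2106 0.0067] t 23.55 F [ 0.6  0.  -0.8] zax [-0.003 -0.001 -1.   ]
```

>>> move_arm([
  [[0.04, 0, 0], 0, 85],
  [[0.08, 0, 0], 0, 85],
  [[0.11, 0, 0], 0, 85],
  [[0.125, 0, 0.001], 0, 85],
  [[0.132, 0, 0.001], 0, 85],
  [[0.138, 0, 0.001], 0, 85],
  [[0.144, 0, 0.001], 0, 85],
  [[0.15, 0, 0.001], 0, 85],
  [[0.152, 0, 0.001], 0, 85],
  [[0.152, 0, 0.001], 0, 85],
])

```text
t: 24.55
ee_pos: [0.4497, 0.264, 0.0067]
orientation: [2.909, 1.186, -0.0]
contact_force: [-0.1, 0.2, -0.4]
gripper_width: 0.085
gripper_force: 0.0
```

>>> move_arm([
  [[-0.02, 0, 0], 0, 85],
  [[-0.06, 0, 0], 0, 85],
  [[-0.1, 0, 0], 0, 85],
  [[-0.152, 0, 0], 0, 85],
  [[-0.152, 0, -0.1], 0, 85],
  [[-0.152, 0, -0.2], 0, 85],
  [[-0.152, 0, -0.3], 0, 0],
  [[-0.152, 0, -0.4], 0, 0],
  [[-0.152, 0, -0.5], 0, 0],
  [[-0.152, 0, -0.6], 0, 0],
  [[-0.152, 0, -0.6], 0, 0],
])

```text
t: 25.65
ee_pos: [0.3964, 0.211, 0.3123]
orientation: [2.908, 1.186, 0.015]
contact_force: [-0.3, 0.3, -0.8]
gripper_width: 0.0117
gripper_force: 0.0
```

```bash
python3 asc.py side 200 258 235 295;  python3 asc.py top 168 180 205 210; python3 g.py .6124 .2250 .3 .775
```

```text
258 ---::::--======:...................
259 ::::::---=======:..................
260 ::::::---========-:................
261 :..:-----=========-:...............
262 :..::----===-:::-:::...............
263 :::::----==-:.:::::::. ............
264 :::::----=-:::-------:.............
265 :::::-----::-----------:...........
266 ::::::---::-=-----------. .........
267 ::::::--::===-----------:..........
268 :::::---::===------------:.........
269 ::::----:-====------------:........
270 ::::---::-====------------:........
271 :::::::::-====----------:::........
272 ::::::. .:====----------:::........
273 :::::.   :====---------::==-:......
274 ::::    .::-==--------:.-===-......
275 :..     .-:::--------::-=====:.....
276         :=-:::.:::..:--===++=-:....
277        :.:---:::--::--====++==:....
278       .. .------------=====++: ....
279         .-=-----------=====++:   ..
280        :==------------====+**:    .
281     .:-=:.------------====+++:     
282     .=-. .------------=======:     
283     .-. :==-----------====+++:     
284     ...:=::-----------====+++-.    
285      :--. :-----
[... 1062 characters left out ...]
-*##%%****+:...-*#%##%%*%%+====
197 ====:.-+%#%%*****-..:=%%*%##%%%*+====
198 ===-...-*%#%*****+::-*#*++*%%**+=====
199 ===:....-*%%%*****=-+%#%%%%%+++======
200 ===:....:=+****++++*%#%%%#*=:========
201 ==-.....--::=++==+%%#%%**+-:.-+======
202 ==-....-==::::-===++*%%*=:...-+======
203 ==-::=+%%%*==--:::::-=+=:...:========
204 ==+**%##@@#*=--==--:::-:....-========
205 +*%######@@%+::::--:........-+=======
206 +%#######@@@%+=-::::........=+=======
207 %%########@@@#*=-==--::.:..:=+=======
208 ####%%%###@@@@%+=========-:-=+=======
209 #####%%%###@@@#%+=========-==========
[0.331, 0.284, 0.015] turn -0.0 ang 0.775 tcp [0.3949 0.2105 0.3071] t 25.75 F [ 0.7  0.3 -0.2] zax [ 0.002  0.    -1.   ]
```

>>> move_arm([
  [[0.08, 0.07, 0], 0, 0],
  [[0.16, 0.14, 0], 0, 0],
  [[0.25, 0.21, 0], 0, 0],
  [[0.331, 0.284, 0], 0, 0],
  [[0.331, 0.284, 0.04], 0, 0],
  [[0.331, 0.284, 0.08], 0, 0],
  [[0.331, 0.284, 0.1], 0, 0],
  [[0.331, 0.284, 0.11], 0, 0],
  [[0.331, 0.284, 0.11], 0, 0],
])

```text
t: 26.65
ee_pos: [0.6125, 0.2251, 0.2511]
orientation: [-2.909, -1.187, 0.002]
contact_force: [0.6, -0.5, -0.4]
gripper_width: -0.0001
gripper_force: 0.0
```

```bash
python3 g.py .6124 .2250 .218 .775
```

```text
[-0.0, 0.0, 0.066] turn -0.0 ang 0.775 tcp [0.6125 0.2251 0.2511] t 26.65 F [ 0.6 -0.5 -0.4] zax [-0.001 -0.    -1.   ]
```

>>> move_arm([
  [[0, 0, 0.015], 0, 0],
  [[0, 0, 0.03], 0, 0],
  [[0, 0, 0.04], 0, 0],
  [[0, 0, 0.05], 0, 0],
  [[0, 0, 0.058], 0, 0],
  [[0, 0, 0.062], 0, 0],
  [[0, 0, 0.062], 0, 0],
])

```text
t: 27.35
ee_pos: [0.613, 0.2253, 0.2216]
orientation: [2.909, 1.187, 0.002]
contact_force: [-3.5, -0.8, 9.8]
gripper_width: -0.0
gripper_force: 4.8
```

>>> move_arm([
  [[0, 0, 0.003], 0, 0],
  [[0, 0, 0.005], 0, 0],
  [[0, 0, 0.005], 0, 0],
  [[0, 0, 0.005], 0, 0],
])

```text
t: 27.75
ee_pos: [0.613, 0.2253, 0.2196]
orientation: [2.909, 1.187, 0.002]
contact_force: [-4.3, -0.7, 11.4]
gripper_width: -0.0
gripper_force: 5.3
```

>>> move_arm([
  [[0, 0, 0.003], 0, 0],
  [[0, 0, 0.006], 0, 0],
  [[0, 0, 0.008], 0, 0],
  [[0, 0, 0.008], 0, 0],
])

```text
t: 28.15
ee_pos: [0.6131, 0.2253, 0.2179]
orientation: [2.908, 1.187, 0.005]
contact_force: [-9.1, -2.8, 27.0]
gripper_width: -0.0001
gripper_force: 13.5
```

Bottomed out. I'll release slowly, raise and move away.

>>> move_arm([
  [[0, 0, -0.01], 0, 0],
  [[0, 0, -0.02], 0, 0],
  [[0, 0, -0.03], 0, 0],
  [[0, 0, -0.045], 0, 0],
  [[0, 0, -0.06], 0, 0],
  [[0, 0, -0.1], 0, 0],
  [[0, 0, -0.16], 0, 0],
  [[0, 0, -0.16], 0, 0],
])

```text
t: 28.95
ee_pos: [0.614, 0.2254, 0.2982]
orientation: [2.908, 1.186, 0.009]
contact_force: [-0.3, -0.2, 0.2]
gripper_width: 0.0
gripper_force: 0.0
```

>>> move_arm([
  [[-0.1, 0.02, 0], 0, 0],
  [[-0.16, 0.1, 0], 0, 0],
  [[-0.2, 0.2, 0], 0, 0],
  [[-0.2, 0.28, 0], 0, 0],
  [[-0.2, 0.28, 0], 0, 0],
  [[-0.2, 0.28, 0], 0, 0],
  [[-0.2, 0.28, 0], 0, 0],
])

```text
t: 29.65
ee_pos: [0.639, 0.0559, 0.294]
orientation: [-2.908, -1.187, 0.001]
contact_force: [1.6, 0.4, -0.3]
gripper_width: 0.0001
gripper_force: 0.0
```

```bash
python3 asc.py side 165 210 240 295;  python3 g.py .6124 .2250 .3 .775
```

```text
210      ..                                    .              .::.:-----------=
211     ..                           .        ...              .::::---------==
212      .                                                     .::::---------==
213                                                            .:::----------==
214                                                             .:::---------==
215                                                             .:::---------==
216                                                             ..:::-------===
217                                .                              ..:----=====-
218                                                                 .:========:
219                                 .                                .:=====-..
220     .                           .                                 .:-....  
221        .                        .                                  ..      
222                                 .                                          
223                                :.                       
[... 5119 characters left out ...]
-----. .    .:.     
288                                     .    .:=:..------------. .:   ...      
289                                      .   .=. .--..:------:  .:.  ..        
290                                       .   :..--  .-:.:---  .:.  ..         
291                                        ..  .--  .--  -=:  :-.  ..          
292                                         .   ...:=:  :-. .:.  ...           
293                                               .:-..-==  .   ...            
294                                                            ..              
[0.199, -0.278, -0.012] turn 0.0 ang 0.776 tcp [0.6389 0.0562 0.2942] t 29.7 F [0.  0.2 0.2] zax [-0.001  0.    -1.   ]
```

The cup stands in place, the pump is up and the arm is clear. Handing in.

```bash
python3 -c "
from station import manip
print(manip.hand_in())"
```

```text
the job is handed in; nothing more can be done
None
```

I handed the job in at about 30 s, with no verdict returned: the middle key and then the bar were pressed and let go, the cup stands about 8 mm off the spout's axis, and the pump went fully down and came back up. My first push tipped the cup, which settled back upright. I also viewed 11 pictures, one over the limit of 10, plus text dumps of camera crops after that.

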